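# Release and open the filter cover of a seedling watering tank

### The arm

A 7-joint arm with a two-finger parallel gripper is mounted at the origin on the work surface. World frame = base frame: x ahead of the robot, y to its left, z up, the work surface at z = 0. Lengths are in m, angles in rad, forces in N, time in s.
With the tool pointing down it reaches from about 0.375 to 0.925 m from the base axis. Payload 3.1 kg.
Tool frame: the origin (TCP) lies between the finger pads; the fingertips stand 19 mm ahead of it and the grasp point (between the pads) is the TCP; z points along the fingers, y is the direction in which the jaws open and shut (so a half turn about z gives the same grasp; the last joint's range is limited). The gripper opens to 85 mm and grips with 20 to 120 N. Pads are 22 mm wide; open, the fingers measure 114 mm over their backs; the gripper's body (76 mm by 85 mm) begins 54 mm behind the grasp point. The pads swing forward as they close: fully open they stand 13 mm farther back than shut.
Start: joints at [-1.35, 0.383, 0.044, 1.598, -0.018, 1.161, -0.05], TCP at [0.204, 0.617, 0.25] pointing down, gripper open.
Joint ranges: [-2.61, 2.61], [-0.41, 2.15], [-1.48, 1.57], [0, 2.5], [-1.57, 4.71], [0.05, 1.97], [-2.85, 2.85]. Speed limits (rad/s): [2.79, 2.79, 3.14, 3.14, 3.14, 3.14, 3.14].

### API

Orientations are given as a unit quaternion [x, y, z, w].
In Python, from bench import move_ptp, movel, move_j, move_gripper, pause, inverse_kinematics, read_camera, camera_params, MotionError, sign_off, look_for, tip_of, read_time_s, read_qpos, read_joint_vel, read_effort, read_eef_pos, read_tcp_rot, read_ft_force, read_ft_torque, read_finger_gap gives the robot as it stands. Calls block until the motion is done:
- move_ptp(position, orientation): joint-space move of the TCP to a pose.
- movel(position, orientation=None, speed=0.15): straight line of the TCP; orientation=None keeps the orientation; speed is the mean speed in m/s.
- move_j(angles): joint-space move.
- move_gripper(opening, effort=None): finger opening in m; effort is the grip in N (None keeps the last); returns when the fingers have stopped.
- pause(seconds).
- inverse_kinematics(position, orientation): joint angles nearest the present ones, or None.
- read_camera(name): name is "side" or "top" or "wrist"; returns the picture (400x640x3 uint8, red, green, blue); there is no depth.
- camera_params(name): a dict with "K" (3x3 intrinsics, pixels), "dist_coeffs" ([k1, k2, p1, p2, k3] as OpenCV has them; the pictures are not rectified), "camera_from_world" (4x4, takes a point from world to camera coordinates). Camera axes: x right, y down, z forward; pixel columns grow to the right and rows downward; lengths in m; the calibration is good to about 2 mm. A picture is of the moment at which its call begins: read the wrist's pose just before it. camera_params takes no time and is no camera call; for the wrist camera it gives the pose at the moment of the call.
A pose or a line that the arm cannot do raises MotionError and nothing moves.
- sign_off(): hands the job in, once; it reports no verdict.
Trained networks look in the newest picture that a camera, given by its name, has taken for a name from the list of things; names that differ only in an ending like _2 or _b are one class to them, and where a whole thing is asked for, a point or a joint stands for the part that bears it (a point fixed in the world has none). Each returns a list of dicts, best first, with "confidence" (0 to 1); they miss things now and then, are a little off and sometimes report something else, mostly with a low value. They report only what shows in the picture. A call takes as long as a camera call. They do not tell look-alikes from the thing itself.
- look_for(camera, name): "at" ([column, row] in pixels, amid what is visible of it).
- tip_of(camera, name): "at" ([column, row] in pixels: a listed point, or the origin of a listed thing).
Readings, each from a call of its own:
- read_time_s(): time.
- read_qpos(): joint angles.
- read_joint_vel(): joint speeds.
- read_effort(): joint torques, N m.
- read_eef_pos(): TCP position.
- read_tcp_rot(): TCP orientation.
- read_ft_force(): force on the tool from outside, world axes, zero at the start.
- read_ft_torque(): the same for the moment, N m.
- read_finger_gap(): finger opening in m.
Only numpy, scipy, OpenCV 4.12 (cv2) and the standard library are available. Lean on these libraries where they do the work, as an engineer would, in place of code of your own. Each camera call takes 0.05 s, during which the arm holds its last target.

### The job

Open the filter of the green watering tank: press the orange snap tab all the way in with a fingertip, then push the white cover by its blue rib along its guides until the filter opening is completely uncovered and the cover lies on the parking deck at the tab end. Only press and push: do not lift the cover, leave the pot, jar and beaker standing where they are, and finish with the hand clear of everything.

Things in the scene. Friction and masses are not known exactly. Their poses are not given: they have to be found in the camera images.
- tank: Green tank fixed to the table at any yaw, 236 long (x) x 100 wide (y), deck 55 above the table. Origin: centre of its underside; z up. The cover slides along the tank's +x between guide walls 11 high above the deck, inner faces at y = +-40. Low rear wall (7 high) at x -118 to -112, end stop (12 high) at x 112 to 118. Nothing else stands above the deck but cover, tab and lips.
- cover: Loose white cover, 100 (x) x 76 (y), about 90 g; plate top 7 above its underside. Origin: centre of its underside; axes as the tank's. Shut: origin near x -60, y 0, z 55 in the tank's frame. Released, it slides easily (under 2 N) to the tank's +x, up to origin x +60 against the end stop; the opening is just uncovered at x +30.
- filter (a point): Centre of the filter opening, level with the deck: x -60, y 0 in the tank's frame. The opening is 80 (x) x 50 (y), with a steel grid inside; the shut cover hides it. Hold-down lips on the guide walls beside it (x -110 to -20, reaching in to y = +-33, tops 11 above the deck) keep the cover from being lifted there.
- deck (a point): Centre of the parking deck, where the pushed-off cover is to lie: x 50, y 0 in the tank's frame, level with the deck (55 above the table). Flat, open above, from the filter opening to the end stop.
- rib_mid (a point): Centre of the blue upright push rib on the cover: 8 thick (along x), 50 wide (along y), standing 20 above the plate (from 62 to 82 above the table; this point is 72 above the table). It lies 20 towards -x from the cover's centre; push its -x face towards the tank's +x.
- tab (a joint): Orange snap tab, travel in m: 0 out (starts at 0 to 0.002; at 0 its top is 9 mm above the tank's deck), 0.010 pressed fully in (top 1 mm below the deck). It goes straight down, takes about 4 N, and stays where it is pushed (no return spring). From 0.007 on it lets the cover pass over it.
- tab_top (a point): Centre of the tab's top face, which is 36 (tank's x) x 40 (tank's y); at x = 10, y = 0 in the tank's frame, 64 above the table when out. Its -x edge is 2 from the cover's edge.
- pot_mid (a point): Small terracotta pot standing near the tank, loose, 68 in diameter, 65 high; point at its centre, half-way up. To be left alone.
- jar_mid (a point): Seed jar with a green cap standing near the tank, loose, 58 in diameter, 85 high; point at its centre, half-way up. To be left alone.
- beaker_mid (a point): Yellow plastic beaker standing near the tank, loose, 64 in diameter, 75 high; point at its centre, half-way up. To be left alone.
Mind the look-alikes: they are no part of the job. What is meant by the cover is not purple, and is the smaller of those in its own colour.

How it is judged:
On the way, in this order (a step that is already met when the one before it is completed fails the run):
1. the tab is pressed in while the cover is still on its seat (value of joint tab above 0.007 m and x of cover in the frame of tank below -0.05 m), for 0.1 s.
2. the cover is pushed clear of the opening (x of cover in the frame of tank above 0.03 m), for 0.1 s.
At the end, for the whole second after the job is handed in: The tab is in (joint above 0.007 m); the cover lies flat and at rest on the parking deck between the guide walls, its origin beyond x = 30 mm in the tank's frame, so the opening is uncovered; pot, jar and beaker stand within 30 mm of where they were (x of cover in the frame of tank above 0.03 m and y of cover in the frame of tank between -0.01 and 0.01 m and z of cover in the frame of tank between 0.05 and 0.06 m and angle between cover's own z axis and vertical below 0.08 rad and linear speed of cover below 0.01 m/s and value of joint tab above 0.007 m and not (distance of pot_mid from where it was at the start of the episode above 0.03 m) and not (angle between pot_mid's own z axis and vertical above 0.4 rad) and not (distance of jar_mid from where it was at the start of the episode above 0.03 m) and not (angle between jar_mid's own z axis and vertical above 0.4 rad) and not (distance of beaker_mid from where it was at the start of the episode above 0.03 m) and not (angle between beaker_mid's own z axis and vertical above 0.4 rad)); the robot touches nothing.
It fails at once if the cover is lifted (more than 15 mm) or tipped up (z of cover in the frame of tank above 0.07 m or angle between cover's own z axis and vertical above 0.35 rad).
It fails at once if the pot, jar or beaker is moved by more than 30 mm or tipped (distance of any of pot_mid, jar_mid, beaker_mid from where it was at the start of the episode above 0.03 m or angle between any of pot_mid, jar_mid, beaker_mid's own z axis and vertical above 0.4 rad).
It also fails if it takes over 42 s, if anything falls off the work surface, if the arm or the gripper's body presses on something with over 40 N, if the wrist force passes 120 N, or if a joint passes its speed limit or range.

## Working session

There is one attempt and no reset: what is moved stays moved. The work goes in short steps, each a Python script; the robot and the scene stay as the last script left them, time stands still between calls to the robot, and variables do not carry over. Pictures are saved under pics/ and viewed, and the job is handed in when it is done.

```bash
mkdir -p pics; ls
python3 - <<'E'
from bench import *
import cv2
for c in ["side","top","wrist"]:
    im=read_camera(c); cv2.imwrite(f"pics/{c}0.png",cv2.cvtColor(im,cv2.COLOR_RGB2BGR))
    for n in ["tank","cover","filter","deck","rib_mid","tab","tab_top","pot_mid","jar_mid","beaker_mid"]:
        try: print(c,n,[( [round(float(v)) for v in d["at"]],round(float(d["confidence"]),2)) for d in tip_of(c,n)][:4])
        except Exception as e: print(c,n,e)
print(read_time_s())
E
```

```text
pics
side tank [([357, 236], 0.92)]
side cover [([290, 161], 0.61), ([327, 197], 0.6), ([233, 205], 0.6)]
side filter [([331, 199], 0.83), ([297, 255], 0.72)]
side deck [([380, 227], 0.58)]
side rib_mid [([290, 144], 0.94), ([226, 203], 0.86), ([319, 185], 0.8)]
side tab it knows: beaker_mid, cover, deck, filter, jar_mid, pot_mid, rib_mid, tab_top, tank
side tab_top [([360, 211], 0.82)]
side pot_mid [([298, 253], 0.64)]
side jar_mid [([372, 167], 0.9), ([377, 224], 0.26)]
side beaker_mid [([437, 208], 0.76), ([327, 195], 0.63)]
top tank [([305, 186], 0.57)]
top cover [([171, 249], 0.75), ([283, 205], 0.64), ([251, 304], 0.55)]
top filter []
top deck [([330, 162], 0.82)]
top rib_mid [([156, 248], 0.79), ([273, 211], 0.6), ([260, 309], 0.57)]
top tab it knows: beaker_mid, cover, deck, filter, jar_mid, pot_mid, rib_mid, tab_top, tank
top tab_top [([309, 177], 0.64)]
top pot_mid [([351, 238], 0.7)]
top jar_mid [([231, 159], 0.61)]
top beaker_mid [([293, 111], 0.76)]
wrist tank []
wrist cover [([66, 331], 0.8)]
wrist filter []
wrist deck []
wrist rib_mid [([180, 363], 0.91), ([45, 337], 0.91)]
wrist tab it knows: beaker_mid, cover, deck, filter, jar_mid, pot_mid, rib_mid, tab_top, tank
wrist tab_top []
wrist pot_mid []
wrist jar_mid []
wrist beaker_mid []
1.5
```

View pics/top0.png

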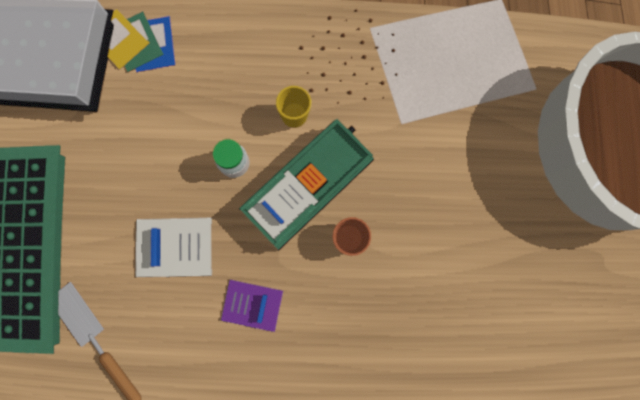

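View pics/side0.png

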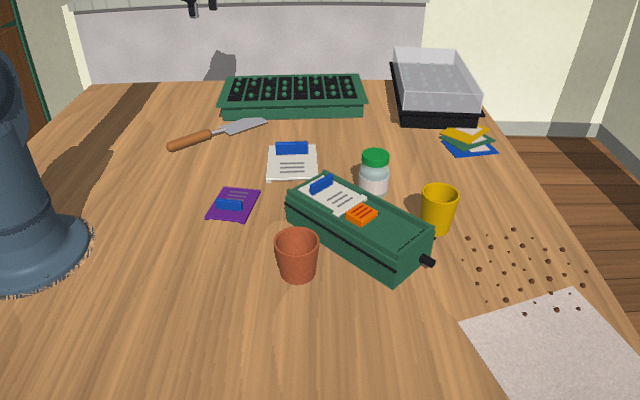

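View pics/wrist0.png

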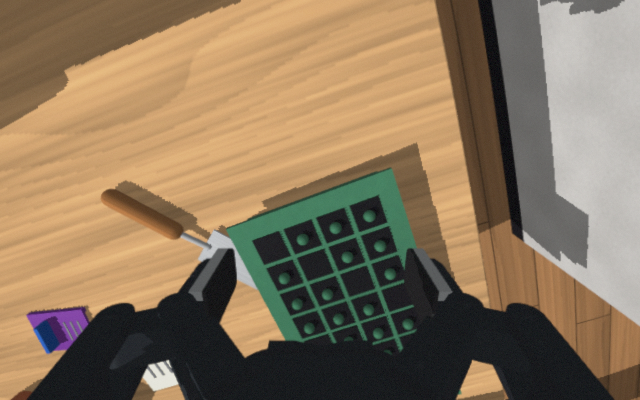

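Candidates for the cover: white on the tank at top (283,205); larger white on the table (171,249); purple (251,304). By the description I choose the one on the tank. I'll check it in a crop.

Run:
```python
import cv2
a=cv2.imread("pics/top0.png")[100:260,220:390]
cv2.imwrite("pics/topc.png",cv2.resize(a,None,fx=3.7,fy=3.7,interpolation=cv2.INTER_CUBIC)) 
a=cv2.imread("pics/side0.png")[140:300,270:460]
cv2.imwrite("pics/sidec.png",cv2.resize(a,None,fx=3.7,fy=3.7,interpolation=cv2.INTER_CUBIC))
```

```text
(no output)
```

View pics/topc.png

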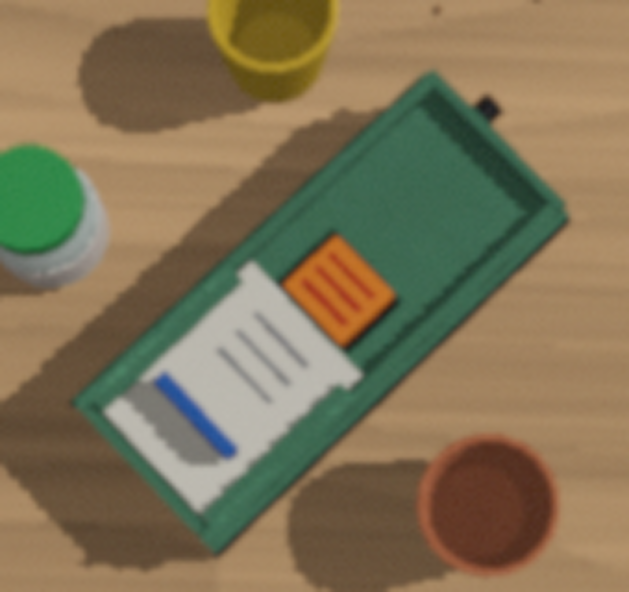

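View pics/sidec.png

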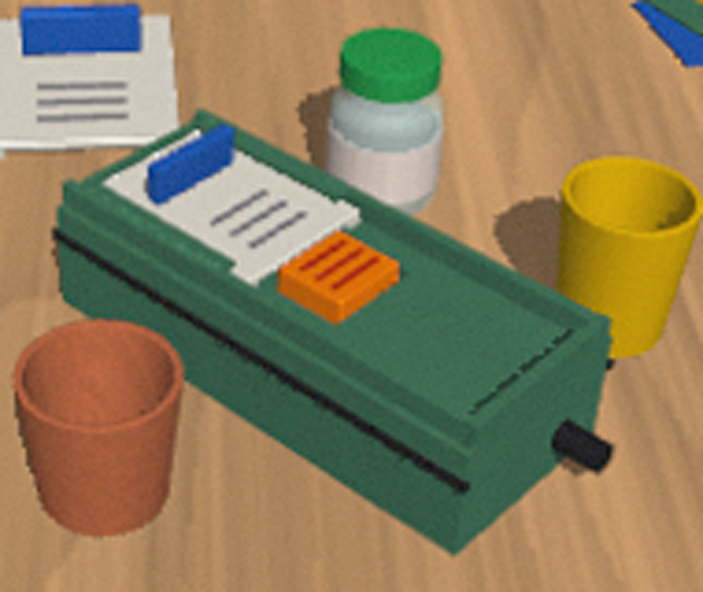

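```bash
cat > h.py <<'E'
import numpy as np, cv2
from bench import *
def proj(cam,P):
    p=camera_params(cam);T=np.array(p["camera_from_world"])
    r,_=cv2.Rodrigues(T[:3,:3])
    return cv2.projectPoints(np.array(P,float).reshape(-1,1,3),r,T[:3,3],np.array(p["K"]),np.array(p["dist_coeffs"]))[0].reshape(-1,2)
def planepix(cam,uv,z):
    p=camera_params(cam);T=np.array(p["camera_from_world"])
    n=cv2.undistortPoints(np.array(uv,float).reshape(1,1,2),np.array(p["K"]),np.array(p["dist_coeffs"])).ravel()
    R=T[:3,:3];c=-R.T@T[:3,3];d=R.T@np.array([*n,1]);return c+d*(z-c[2])/d[2]
E
python3 - <<'E'
from h import *
from scipy.optimize import least_squares
s=lambda x,y:(270+x/3.7,140+y/3.7)
t=lambda x,y:(220+x/3.7,100+y/3.7)
for q in[(290,205)]: pass
# side: sign S: pot side y = S*50
def run(S):
    D=[("top",t(432,73),(.118,-S*.05,.066)),("top",t(567,205),(.118,S*.05,.066)),("top",t(75,402),(-.118,-S*.05,.066)),("top",t(215,552),(-.118,S*.05,.064)),
     ("top",t(340,290),(.010,0,.064)),("top",t(160,379),(-.08,-S*.025,.082)),("top",t(232,455),(-.08,S*.025,.082)),
     ("side",s(470,442),(.118,S*.05,.066)),("side",s(608,320),(.118,-S*.05,.066)),("side",s(455,552),(.118,S*.05,0)),("side",s(68,182),(-.118,S*.05,.066)),("side",s(200,112),(-.118,-S*.05,.066)),
     ("side",s(340,268),(.010,0,.064))]
    def res(p,full=False):
        c,sn=np.cos(p[2]),np.sin(p[2]);R=np.array([[c,-sn,0],[sn,c,0],[0,0,1]])
        out=[]
        for cam in("top","side"):
            d=[e for e in D if e[0]==cam]
            P=[R@np.array(e[2])+[p[0],p[1],0] for e in d]
            out.append(proj(cam,P)-np.array([e[1] for e in d]))
        return np.vstack(out).ravel()
    best=None
    c0=planepix("top",t(320,310),.06)
    for y in np.arange(0,6.28,.7):
        r=least_squares(res,[c0[0],c0[1],y],loss="soft_l1")
        if best is None or r.cost<best.cost: best=r
    print(S,best.x,best.cost);print(res(best.x).reshape(-1,2).round(1).tolist())
    return best
run(1);run(-1)
for n,uv,z in[("pot",(351,238),.0325),("jar",(231,159),.0425),("beaker",(293,111),.0375)]: print(n,planepix("top",uv,z))
p=camera_params("top");T=np.array(p["camera_from_world"]);print(T.round(2).tolist(), p["K"])
E
```

```text
1 [0.54839781 0.03854778 4.77599439] 601.98853167085
[[40.1, 90.8], [0.4, -0.9], [0.8, 6.8], [-37.8, -90.0], [2.0, 6.2], [-1.4, -3.3], [-21.5, -52.7], [1.5, -2.7], [-107.4, 34.0], [0.9, 0.2], [83.6, -21.1], [-6.9, -0.2], [-8.5, 0.2]]Traceback (most recent call last):
  File "<stdin>", line 27, in <module>
  File "<stdin>", line 23, in run
    return func(*args, **kwargs)
    result = trf(vector_fun.fun, vector_fun.jac, x0, f0, J0, lb, ub, ftol, xtol,
                 gtol, max_nfev, x_scale, loss_function, tr_solver,
                 tr_options.copy(), verbose, callback=callback_wrapped)
    return trf_no_bounds(
        fun, jac, x0, f0, J0, ftol, xtol, gtol, max_nfev, x_scale,
        loss_function, tr_solver, tr_options, verbose, callback=callback)
    J = jac(x)
    self._update_jac()
    ~~~~~~~~~~~~~~~~^^
    self.J = self.jac_wrapped(xp_copy(self.x), f0=self.f)
             ~~~~~~~~~~~~~~~~^^^^^^^^^^^^^^^^^^^^^^^^^^^^
    J, dct = approx_derivative(
             ~~~~~~~~~~~~~~~~~^
        self.fun,
        ^^^^^^^^^
    ...<2 lines>...
        **self.finite_diff_options,
     
[... 189 characters left out ...]
_one_sided, method,
                             ^^^^^^^^^^^^^^^^^^^^^^
                             mf)
                             ^^^
    df = [f_eval - f0 for f_eval in f_evals]
                                    ^^^^^^^
    f = np.atleast_1d(self.fun(x, *self.args, **self.kwargs))
                      ~~~~~~~~^^^^^^^^^^^^^^^^^^^^^^^^^^^^^^
    return np.atleast_1d(self.fun(x))
                         ~~~~~~~~^^^
    return self.f(x, *self.args, **self.kwargs)
           ~~~~~~^^^^^^^^^^^^^^^^^^^^^^^^^^^^^^
  File "<stdin>", line 18, in res
  File "h.py", line 4, in proj
    p=camera_params(cam);T=np.array(p["camera_from_world"])
ValueError: time passes only in moves, steps and waits
```

```bash
cat > h.py <<'E'
import numpy as np, cv2, pickle, os
from bench import *
_C={}
def cp(cam):
    if cam not in _C: _C[cam]=camera_params(cam)
    return _C[cam]
def proj(cam,P):
    p=cp(cam);T=np.array(p["camera_from_world"])
    r,_=cv2.Rodrigues(T[:3,:3])
    return cv2.projectPoints(np.array(P,float).reshape(-1,1,3),r,T[:3,3],np.array(p["K"]),np.array(p["dist_coeffs"]))[0].reshape(-1,2)
def planepix(cam,uv,z):
    p=cp(cam);T=np.array(p["camera_from_world"])
    n=cv2.undistortPoints(np.array(uv,float).reshape(1,1,2),np.array(p["K"]),np.array(p["dist_coeffs"])).ravel()
    R=T[:3,:3];c=-R.T@T[:3,3];d=R.T@np.array([*n,1]);return c+d*(z-c[2])/d[2]
E
cat > fit.py <<'E'
from h import *
from scipy.optimize import least_squares
s=lambda x,y:(270+x/3.7,140+y/3.7)
t=lambda x,y:(220+x/3.7,100+y/3.7)
def run(S):
    D=[("top",t(432,73),(.118,-S*.05,.066)),("top",t(567,205),(.118,S*.05,.066)),("top",t(75,402),(-.118,-S*.05,.066)),("top",t(215,552),(-.118,S*.05,.064)),
     ("top",t(340,290),(.010,0,.064)),("top",t(160,379),(-.08,-S*.025,.082)),("top",t(232,455),(-.08,S*.025,.082)),
     ("side",s(470,442),(.118,S*.05,.066)),("side",s(608,320),(.118,-S*.05,.066)),("side",s(455,552),(.118,S*.05,0)),("side",s(68,182),(-.118,S*.05,.066)),("side",s(200,112),(-.118,-S*.05,.066)),
     ("side",s(340,268),(.010,0,.064))]
    def res(p):
        c,sn=np.cos(p[2]),np.sin(p[2]);R=np.array([[c,-sn,0],[sn,c,0],[0,0,1]])
        out=[]
        for cam in("top","side"):
            d=[e for e in D if e[0]==cam]
            P=[R@np.array(e[2])+[p[0],p[1],0] for e in d]
            out.append(proj(cam,P)-np.array([e[1] for e in d]))
        return np.vstack(out).ravel()
    best=None
    c0=planepix("top",t(320,310),.06)
    for y in np.arange(0,6.28,.7):
        r=least_squares(res,[c0[0],c0[1],y],loss="soft_l1")
        if best is None or r.cost<best.cost: best=r
    print(S,best.x,best.cost);print(res(best.x).reshape(-1,2).round(1).tolist())
run(1);run(-1)
for n,uv,z in[("pot",(351,238),.0325),("jar",(231,159),.0425),("beaker",(293,111),.0375)]: print(n,planepix("top",uv,z))
T=np.array(cp("top")["camera_from_world"]);print(T.round(2).tolist())
print(inverse_kinematics([.55,.04,.2],[1,0,0,0]), read_tcp_rot())
E
python3 fit.py
```

```text
1 [0.54839781 0.03854778 4.77599439] 601.98853167085
[[40.1, 90.8], [0.4, -0.9], [0.8, 6.8], [-37.8, -90.0], [2.0, 6.2], [-1.4, -3.3], [-21.5, -52.7], [1.5, -2.7], [-107.4, 34.0], [0.9, 0.2], [83.6, -21.1], [-6.9, -0.2], [-8.5, 0.2]]
-1 [ 0.55356295  0.03952561 -0.77512649] 17.106380952189767
[[-1.1, -2.9], [1.9, 0.8], [-1.6, -0.9], [0.5, 0.3], [-0.1, -0.4], [0.5, -0.7], [1.4, -0.1], [-0.4, -1.3], [1.4, -1.0], [-0.8, 1.6], [-5.1, 1.9], [0.5, -1.6], [-1.3, -1.4]]
pot [ 0.45896454 -0.04117299  0.0325    ]
jar [0.59544171 0.17949379 0.0425    ]
beaker [0.69090475 0.07025102 0.0375    ]
[[0.02, -1.0, 0.03, 0.01], [-0.99, -0.03, -0.14, 0.53], [0.14, -0.02, -0.99, 0.8], [0.0, 0.0, 0.0, 1.0]]
[-0.88965258  0.34283735  0.88330735  1.91760461 -0.30922088  1.02307474
 -1.44185086] [1.58716520e-01 9.87324195e-01 9.70256569e-06 4.23538157e-06]
```

Pose fit: tank ≈ (0.554, 0.040), yaw −0.775, and +x points to the beaker end. Next I refine it with the wrist camera from above.

```bash
cat >> h.py <<'E'
def q(yaw): # tool down, tool x axis at yaw
    from scipy.spatial.transform import Rotation as R
    c,s=np.cos(yaw),np.sin(yaw)
    return R.from_matrix(np.array([[c,s,0],[s,-c,0],[0,0,-1]])).as_quat()
def W(p,x,y,z):
    c,s=np.cos(p[2]),np.sin(p[2]); return np.array([p[0]+c*x-s*y,p[1]+s*x+c*y,z])
E
python3 - <<'E'
from h import *
p=[.5536,.0395,-.775]
for x,z in[(-.0,.25),(.01,.075),(-.103,.085),(.02,.085)]:
    for f in(0,np.pi): print(x,z,f>0,inverse_kinematics(W(p,x,0,z),q(p[2]+f)))
Q=q(p[2]+np.pi)
move_ptp(W(p,-.05,0,.25),Q)
move_gripper(0.0,20)
im=read_camera("wrist"); np.save("w1.npy",np.array(camera_params("wrist")["camera_from_world"]))
cv2.imwrite("pics/w1.png",cv2.cvtColor(im,cv2.COLOR_RGB2BGR))
for n in ["tank","cover","rib_mid","tab_top","deck"]: print(n,[( np.round(d["at"],1).tolist(),round(float(d["confidence"]),2)) for d in tip_of("wrist",n)][:3])
L={"tank":(0,0,0),"rib":(-.08,0,.072),"tab":(.01,0,.064),"deck":(.05,0,.055)}
for k,v in L.items(): print(k,proj("wrist",W(p,*v)))
print(read_time_s(),read_eef_pos(),read_finger_gap(),read_ft_force())
E
```

```text
-0.0 0.25 False [-1.19770522  0.56179071  1.39174305  1.86945719 -0.59116188  1.22420908
 -1.95921225]
-0.0 0.25 True [-0.71576674  0.23216771  0.65540863  1.85483012 -0.15749008  1.10647517
  0.7933402 ]
0.01 0.075 False [-1.08537726  1.05035848  1.36477797  1.97624453 -1.14327464  1.2033583
 -1.59059206]
0.01 0.075 True [-0.57468779  0.49106271  0.53487308  1.95788283 -0.34759946  0.78332732
  0.95386512]
-0.103 0.085 False [-1.3544707   0.88693714  1.37243906  2.13407475 -1.03361756  1.08546557
 -1.77304982]
-0.103 0.085 True [-0.72854945  0.34372012  0.47225386  2.11364721 -0.23122081  0.73276714
  0.68876744]
0.02 0.085 False [-1.06586453  1.03107837  1.36552492  1.95627725 -1.11622565  1.20761068
 -1.59723062]
0.02 0.085 True [-0.57461027  0.4890695   0.55488634  1.93859018 -0.34901182  0.80928357
  0.96788165]
tank [([323.6, 197.8], 0.97)]
cover [([250.0, 14.5], 0.9), ([323.2, 163.0], 0.67)]
rib_mid [([325.1, 145.1], 0.87), ([222.4, 18.0], 0.77)]
tab_top [([322.2, 224.5], 0.71)]
deck [([325.3, 253.3], 0.8)]
tank [[320.13850527 199.42216784]]
rib [[320.06990674 148.87443792]]
tab [[320.10827518 225.85141762]]
deck [[320.12556203 252.80537152]]
4.8083 [0.51788253 0.07448945 0.24999632] 0.00018001622544074826 [ 0.01372762 -0.12611969 -0.57916351]
```

View pics/w1.png

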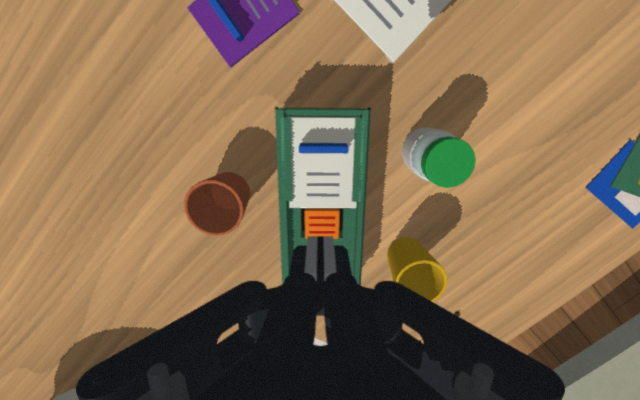

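The view confirms it: rib at (323,148), tab at (322,223), tank axis upright in the image, about 3 px (≈2.5 mm) off my fit. I shift the pose by that and press.

Run:
```python
from h import *
p=[.5536,.0395,-.775]
o=W(p,-.0015,.002,0); p=[o[0],o[1],-.775]; np.save("p.npy",p)
Q=q(p[2]+np.pi)
move_ptp(W(p,.012,0,.12),Q)
movel(W(p,.012,0,.086),Q,.1)
f0=read_ft_force()
for z in [.080,.077,.075,.0735,.0725,.0715]:
    movel(W(p,.012,0,z),Q,.03)
    f=np.array(read_ft_force())-f0; e=read_eef_pos(); print(z,e[2].round(4),f.round(1))
    if f[2]>20: break
movel(W(p,.012,0,.16),Q,.2)
im=read_camera("wrist");cv2.imwrite("pics/w2.png",cv2.cvtColor(im,cv2.COLOR_RGB2BGR)[:, :])
im=read_camera("side");cv2.imwrite("pics/s2.png",cv2.resize(cv2.cvtColor(im,cv2.COLOR_RGB2BGR)[100:320,260:470],None,fx=2.7,fy=2.7))
print(read_time_s())
```

```text
0.08 0.0805 [1.4 0.9 1.3]
0.077 0.0773 [0.4 1.1 1.7]
0.075 0.0752 [1.5 1.1 2.2]
0.0735 0.0736 [2.1 1.2 1.6]
0.0725 0.0731 [0.4 1.  5.9]
0.0715 0.0731 [-1.6  0.7 11.1]
8.2167
```

View pics/w2.png

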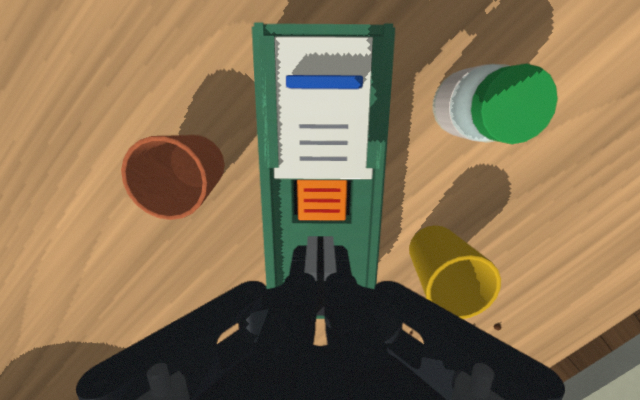

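View pics/s2.png

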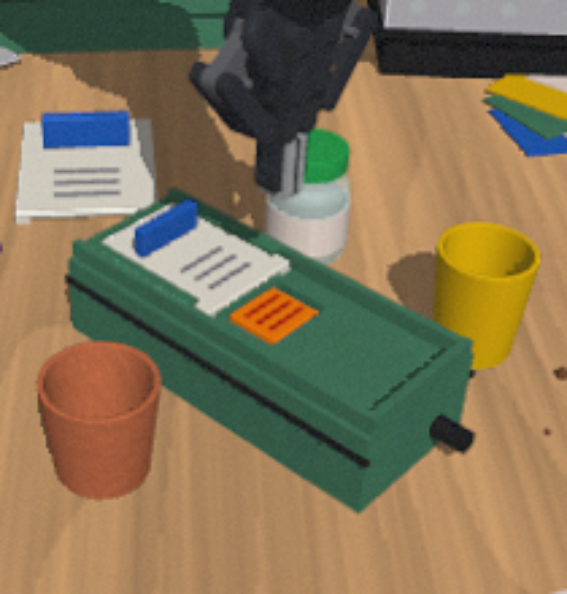

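The tab is flush: it sits at (322,200) in its pocket, and the force rose at the stop. The cover has not moved; its rib is at (324,82). Now I push.

Run:
```python
from h import *
p=np.load("p.npy"); o=W(p,0,.0015,0); p[:2]=o[:2]; np.save("p.npy",p)
Q=q(p[2]+np.pi)
movel(W(p,-.105,0,.14),Q,.2)
movel(W(p,-.105,0,.086),Q,.08)
f0=np.array(read_ft_force()); print(f0.round(1),read_eef_pos().round(4))
u=np.array([np.cos(p[2]),np.sin(p[2]),0])
ok=True
for x in [-.092,-.08,-.06,-.04,-.02,-.005,.008,.015]:
    movel(W(p,x,0,.086),Q,.06)
    f=np.array(read_ft_force())-f0; print(x,(f@u).round(1),f.round(1))
    if abs(f@u)>15: ok=False;break
im=read_camera("side");cv2.imwrite("pics/s3.png",cv2.resize(cv2.cvtColor(im,cv2.COLOR_RGB2BGR)[100:320,260:470],None,fx=2.7,fy=2.7))
print(read_time_s())
```

```text
[ 0.6 -0.3  0.1] [0.4803 0.1164 0.0861]
-0.092 0.5 [-0.7 -1.4  0. ]
-0.08 -1.5 [-1.5  0.6  0.6]
-0.06 -1.1 [-1.5  0.  -0.2]
-0.04 -1.4 [-1.2  0.8 -0.7]
-0.02 0.6 [ 0.5 -0.3  0.3]
-0.005 -0.5 [ 0.3  1.  -0.2]
0.008 -0.1 [-0.   0.1 -0.1]
0.015 -0.9 [-0.2  1.1  1.2]
13.0333
```

View pics/s3.png

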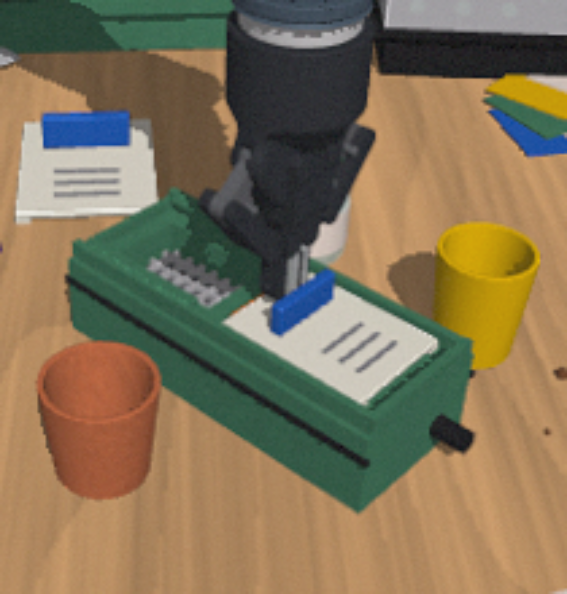

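The cover is near the end stop and the grid is showing. Now I back off and check from above.

Run:
```python
from h import *
p=np.load("p.npy");Q=q(p[2]+np.pi)
movel(W(p,-.01,0,.086),Q,.08)
movel(W(p,-.01,0,.16),Q,.15)
movel(W(p,-.09,0,.25),Q,.25)
im=read_camera("top");cv2.imwrite("pics/t4.png",cv2.resize(cv2.cvtColor(im,cv2.COLOR_RGB2BGR)[90:270,210:400],None,fx=3,fy=3))
for n in["rib_mid","pot_mid","jar_mid","beaker_mid"]: print("top",n,[np.round(d["at"]).tolist() for d in tip_of("top",n)])
for n in[("rib cover x=.03",(.01,0,.072)),("rib cover x=.05",(.03,0,.072))]: print(n[0],proj("top",W(p,*n[1])))
im=read_camera("wrist");cv2.imwrite("pics/w4.png",cv2.cvtColor(im,cv2.COLOR_RGB2BGR))
im=read_camera("side");cv2.imwrite("pics/s4.png",cv2.resize(cv2.cvtColor(im,cv2.COLOR_RGB2BGR)[100:320,260:470],None,fx=2.7,fy=2.7))
print(read_time_s(),read_ft_force())
```

```text
top rib_mid [[155.0, 248.0], [317.0, 168.0]]
top pot_mid [[352.0, 236.0]]
top jar_mid []
top beaker_mid [[294.0, 106.0]]
rib cover x=.03 [[309.85037919 176.24181014]]
rib cover x=.05 [[318.09110275 168.41401689]]
15.1167 [ 0.02713165 -0.0333653  -0.84467557]
```

View pics/t4.png

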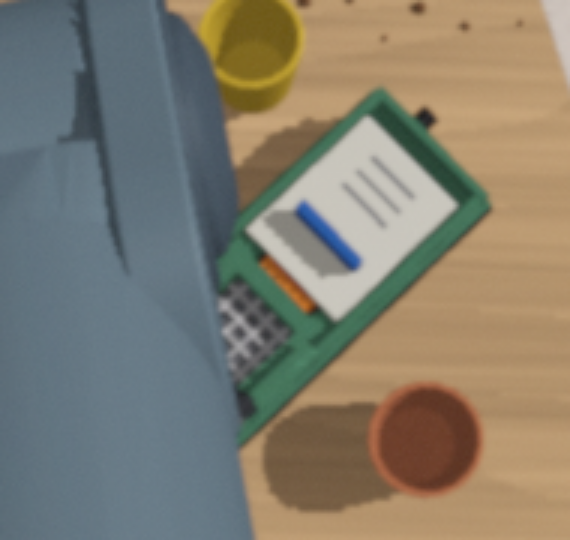

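View pics/s4.png

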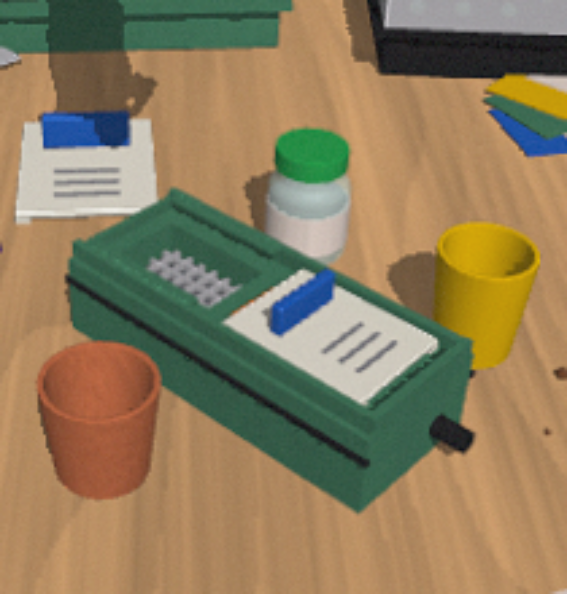

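The opening is fully uncovered and the cover lies flat at x ≈ 0.05. The pot, jar and beaker are unmoved and the hand is clear at z = 0.25.

```bash
python3 -c "
from bench import *
print(sign_off(),read_time_s())"
```

```text
the job is handed in; nothing more can be done
the job is handed in; nothing more can be done
```

The filter is open and the job is handed in at about 15 s of the 42 s allowed; `sign_off` reports no verdict.

- **What I did:** I located the tank from the top and side cameras and corrected the fit by a few mm with the wrist camera. I pressed the orange tab to its stop with the closed fingertips, reaching about 11 N at the bottom. I then pushed the white cover by its blue rib, with about 1–2 N of resistance, until it lay on the parking deck. The hand was withdrawn to z = 0.25.
- **Last checks:**
  - The top camera put the rib at (317,168). A cover at x = 0.05 predicts (318,168), and 0.03 is needed.
  - The side view shows the cover flat, the filter grid fully uncovered and the pot, jar and beaker standing.
  - The wrist force is near zero.
- **What did not fully check:** In the last top picture the arm hid the jar, so the network missed it there. The side view shows the jar in place. The beaker's reported point differed by 5 px from the first picture, but it had not moved in the side views.

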